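# Release the dead-man paddle and slide the vial rack home under the reading head

## Robot

A 7-joint arm with a two-finger parallel gripper is mounted at the origin on a cart in front of the work surface, level with it; the furniture and walls round the work are solid. World frame = base frame: x ahead of the robot, y to its left, z up, the work surface at z = 0. Lengths are in m, angles in rad, forces in N, time in s.
With the tool pointing down it reaches from about 0.425 to 0.925 m from the base axis. Payload 6.8 kg.
Tool frame: the origin (TCP) lies at the very end of the fingers, on their centre line; the grasp point (between the pads) lies 19 mm behind it; x points along the fingers, y is the direction in which the jaws open and shut, and the axes are right-handed (so a half turn about x gives the same grasp; the last joint's range is limited). The gripper opens to 88 mm and grips with 3 to 60 N. Pads are 20 mm wide; open, the fingers measure 115 mm over their backs; the gripper's body (75 mm by 178 mm) begins 61 mm behind the grasp point.
Start: joints at [-1.313, 0.477, 0.022, 1.555, -0.011, 1.109, -0.083], TCP at [0.241, 0.63, 0.223] pointing down, gripper open.
Joint ranges: [-2.96, 2.96], [-0.34, 2.1], [-1.41, 1.46], [0.24, 2.44], [-1.37, 4.51], [0.17, 1.92], [-2.96, 2.96]. Speed limits (rad/s): [2.39, 2.39, 3.14, 3.14, 3.14, 3.14, 3.14].

## Interface

Orientations are given as a rotation vector (axis times angle).
In Python, from workcell import readout, viewer, ticket gives the robot as it stands. The module is installed in compiled form; this text tells all that it offers.
- The arm moves only by the tool jog_arm, never from a script. Its argument "targets" is one flat list of numbers, 7 for each row, row after row: the shift along the tool's x, y, z in cm, then the turn, a rotation vector about the tool's x, y, z in degrees, then the opening in per cent of the stroke, from 0 (shut) to 100 (fully open). In form: [x, y, z, wx, wy, wz, claw, x, y, z, wx, wy, wz, claw, ...]. A call has 1 to 8 rows; each row is the pose to reach, as a shift and turn from the pose commanded when the call began, along the tool's axes at that moment; what a row does not reach only later rows make up. A row lasts 1/8 s, in which the tool goes at most 62.5 mm and 10.7 degrees, less where a joint would pass 70% of its speed; a pose out of reach is approached as far as the arm can. A call with a gripper value outside its range is refused whole. The fingers move at their own pace and stop on an object; "force" is the grip in N (left out, the last holds). Time passes only in rows, so rows that repeat a pose let the fingers close. It gives the time, the measured TCP pose, the force and the opening at its end, in the units of the state.
- readout.get_obs(): the state, without advancing time (a new reading comes with each control period).
- viewer.camera(name): name is "side" or "top"; returns a dict with "img" (400x640x3 uint8, red, green, blue), "fx", "fy", "cx", "cy" (pixels), "camera_from_world" (4x4, takes a point from world to camera coordinates). Camera axes: x right, y down, z forward; pixel columns grow to the right and rows downward; lengths in m; the calibration is good to about 2 mm. A picture is of the moment at which its call begins. There is no depth.
- ticket.finish_job(): hands the job in, once; it reports no verdict.
The state is a dict: "clock": time; "joint_pos": joint angles; "joint_velocities": joint speeds; "joint_efforts": joint torques, N m; "position": TCP position; "orientation": TCP orientation; "contact_force": force on the tool from outside, world axes, zero at the start; "torque": the same for the moment, N m; "gripper_width": opening from 0.0 (shut) to 1.0 (fully open).
Only numpy, scipy, OpenCV 4.12 (cv2) and the standard library are available. Lean on these libraries where they do the work, as an engineer would, in place of code of your own. Each camera call takes 0.05 s, during which the arm holds its last target. There are 200 camera calls.

## Task

Send the rack of vials home under the white reading head: flip the red lock-off lever on the orange paddle forward (towards the reading head), squeeze the paddle fully against the black handle while the lever is still held over, and with the paddle squeezed slide the carriage along its rail until it meets its end stop. Then let go so that the paddle springs out again with its catch engaged in the home notch and the lever snaps back, and leave both vials standing in the rack and the wash bottle, the small capped bottle and the timer where they are.

Things in the scene. Friction and masses are not known exactly. Their poses are not given: they have to be found in the camera images.
- index_rail: Fixed aluminium rail bed, 450 x 104 mm, walls to 34 mm. Origin on the table under the handle's start; x = forward (travel, towards the reading head), z up, paddle on the -y side (nearer the robot). Dark steel home block: home notch and end stop in one, set anew each run for 96 to 120 mm of travel, not pushable. White reading head: gate at x = 254 to 356 mm, 160 high; the loaded rack passes.
- handle_mid (a point): Middle of the black handle, 85 mm above the table, riding with the carriage; axes as index_rail. The handle is a bar along x from -64 to +54 mm, 28 mm wide (y -14 to +14), z -17 to +17, on two 12 mm posts with 44 mm free below. Vial rack begins 60 mm ahead; vial tops are 5 mm higher than this point. A gripper can straddle handle and paddle from above.
- paddle_face (a point): Point on the orange paddle's outer face, 70 mm ahead of its hinge, 85 mm above the table. Plate 106 mm long, 6 thick, 34 high, on the handle's -y side, hinged on an upright pin 52 mm behind and 19 mm to the -y side of handle_mid. Own axes: x along the paddle to its free front end, -y outwards.
- lever_tip (a point): Outer end of the red lock-off lever (5 mm thick, 12 high, 85 mm above the table). Upright pivot in the paddle's slot, 62 mm ahead of the paddle hinge (10 mm ahead of handle_mid), 3 mm inside the outer face; the tip is 22 mm from it, pointing outwards and slightly rearwards. Turned forward it folds into the slot, flush with the face, and its inner tail clears the handle.
- lock_lever (a joint): Lock-off lever, rad: 0 = locked (sticks out; its tail blocks the paddle), 1.62 = folded fully forward. A light spring (1 to 3 N at the tip) returns it to 0 when let go while the paddle is out, so hold it over (a finger outside it keeps it folded) while squeezing. It need not be fully folded before the squeeze: the closing finger folds it the rest.
- paddle (a joint): Paddle, rad: 0 = out (outer face at the lever 30 mm from the handle's centre plane), 0.13 = fully squeezed (outer face 22 mm from it; handle and paddle together 36 mm thick). Takes 4 to 8 N at the lever. Its front end carries a steel catch tooth: below about 0.02 it stands in a notch and the carriage is locked; it rests near 0.09 while rubbing on the wall between notches.
- carriage (a joint): Carriage, m: 0 = start notch, growing forward. Slides with a few newtons once the paddle is squeezed. Home is where it meets the end stop; there the tooth faces the home notch (3 to 4 mm play either way). The place differs from run to run (0.096 to 0.120) and must be felt.
- vial_blue_mid (a point): Centre of a loose vial with blue cap, 23 mm across, 52 mm high, standing upright in a pocket of the loose white rack that lies between low lips on the carriage (centre 64 mm above the table).
- vial_black_mid (a point): Centre of a loose vial with black cap, 23 mm across, 52 mm high, standing likewise in another pocket of the rack.
- wash_bottle: Bystander: white squeeze bottle with blue cap and bent spout, 65 x 95 x 216 mm, origin under its centre. Loose.
- cal_bottle: Bystander: small white bottle with red cap, 45 mm across, 83 mm high, origin under its centre. Loose.
- timer: Bystander: pale desk timer, 54 x 66 x 22 mm, origin under its centre. Loose.
Mind the look-alikes: they are no part of the job. Leave any brown or pink look-alike of the part that bears vial_blue_mid alone.

How it is judged:
By the outcome, as a careful person would: the job done as asked, in the order asked, and still so for the second after the job is handed in, with the robot touching nothing.
It also fails if it takes over 38 s, if anything falls off the work surface, if the arm or the gripper's body presses on something with over 40 N, if the wrist force passes 120 N, or if a joint passes its speed limit or range.

## Working session

There is one attempt and no reset: what is moved stays moved. The work goes in short steps, Python scripts to look and compute and a tool call to move; the robot and the scene stay as the last step left them, time stands still between calls to the robot, and variables do not carry over. Pictures are saved under pics/ and viewed, about 8 in all and at most 12, crops included, and the job is handed in when it is done.

Besides the shell and the picture viewer there is one more tool, called by a JSON object that holds its "method" and its "body". jog_arm: Moves the arm, as the interface text tells. Its arguments: {"type":"object","properties":{"targets":{"type":"array"},"force":{"type":"number"}},"required":["targets"]}

```bash
mkdir -p pics
cat > h.py <<'E'
import numpy as np, cv2
from workcell import readout, viewer, ticket
from scipy.spatial.transform import Rotation as R
def cam(n):
    c=viewer.camera(n); np.savez(f'cam_{n}.npz',**c); return c
def load(n): return dict(np.load(f'cam_{n}.npz'))
def save(img,name): cv2.imwrite('pics/'+name,cv2.cvtColor(img,cv2.COLOR_RGB2BGR))
def crop(c,u0,v0,u1,v1,s,name): save(cv2.resize(c['img'][v0:v1,u0:u1],None,fx=s,fy=s,interpolation=cv2.INTER_CUBIC),name)
def at_z(c,u,v,z):
    T=np.linalg.inv(c['camera_from_world']); d=T[:3,:3]@[(u-c['cx'])/c['fx'],(v-c['cy'])/c['fy'],1]; o=T[:3,3]
    return o+d*(z-o[2])/d[2]
def proj(c,p):
    q=(c['camera_from_world']@np.append(p,1))[:3]; return np.array([c['fx']*q[0]/q[2]+c['cx'],c['fy']*q[1]/q[2]+c['cy']])
E
python3 - <<'E'
from h import *
np.set_printoptions(precision=4,suppress=True)
o=readout.get_obs(); print(o)
print(R.from_rotvec(o['orientation']).as_matrix())
a=cam('top');b=cam('side')
save(a['img'],'top0.png');save(b['img'],'side0.png')
for c in(a,b): print(c['fx'],c['cx'],c['cy'],c['camera_from_world'])
E
```

```text
{'clock': 0.0, 'joint_pos': array([-1.3131,  0.4778,  0.0224,  1.5564, -0.0115,  1.1093, -0.0831]), 'joint_velocities': array([-0.0019, -0.0011, -0.0007, -0.0001, -0.0011,  0.0015,  0.0003]), 'joint_efforts': array([  0.0001, -58.2865,   1.5348, -27.2615,  -0.0543,   0.0169,
         0.0002]), 'position': array([0.2413, 0.6298, 0.2217]), 'orientation': array([ 0.2856,  1.5518, -0.2884]), 'contact_force': array([-0.4043,  1.2054,  0.0887]), 'torque': array([-0.0465,  0.0064, -0.0368]), 'gripper_width': 1.0000284457457096}
[[-0.0005  0.3577  0.9338]
 [-0.0017  0.9338 -0.3577]
 [-1.     -0.0018  0.0002]]
406.7431729873935 329.40365757828806 203.10724018926285 [[-0.0024 -0.9998  0.0203  0.0818]
 [-0.9855 -0.0011 -0.1698  0.5438]
 [ 0.1697 -0.0204 -0.9853  1.0511]
 [ 0.      0.      0.      1.    ]]
469.97413858821443 323.1327960006321 198.1394638423838 [[ 0.8381 -0.5455  0.0051 -0.4246]
 [-0.2656 -0.4163 -0.8696  0.2732]
 [ 0.4765  0.7274 -0.4937  0.7433]
 [ 0.      0.      0.      1.    ]]
```

View pics/top0.png

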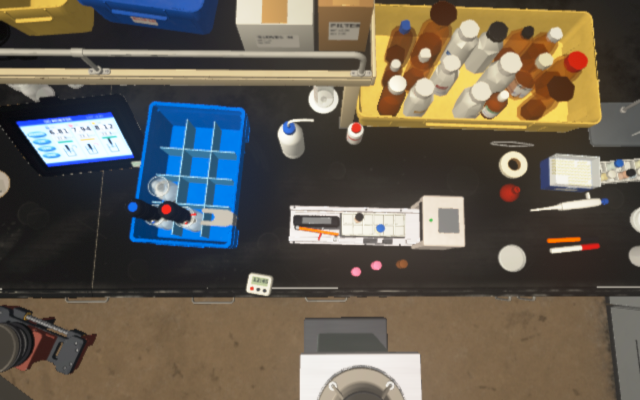

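View pics/side0.png

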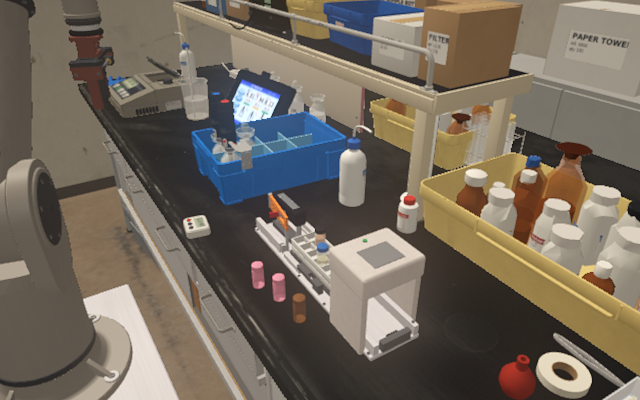

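The top view shows the rail at about (290–465, 200–245). The handle is at (318,222), the orange paddle at (318,232), and the reading head at (442,220), so forward is roughly -y in world. The side view shows the same layout, with pink and brown look-alike vials nearer the robot. I'll enlarge both.

Run:
```python
from h import *
a=load('top');b=load('side')
crop(a,280,195,480,255,4,'c1.png');crop(b,245,180,345,280,6,'c2.png')
```

```text
(no output)
```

View pics/c1.png

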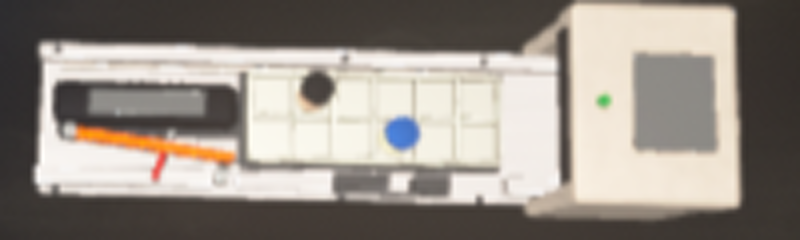

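View pics/c2.png

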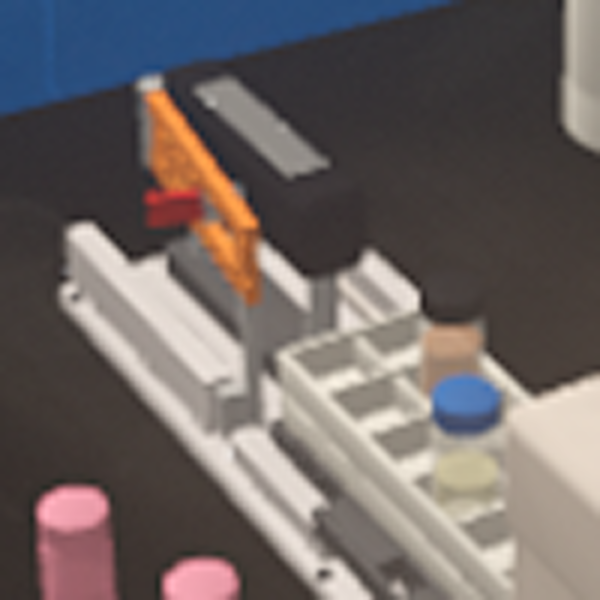

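```bash
cat > fit.py <<'E'
from h import *
from scipy.optimize import least_squares
def T(p,q):
    c,s=np.cos(p[2]),np.sin(p[2]); return np.array([p[0]+c*q[0]-s*q[1],p[1]+s*q[0]+c*q[1],q[2]])
if __name__=='__main__':
    a=load('top');b=load('side'); np.set_printoptions(precision=4,suppress=True)
    A=lambda u,v:((u+.5)/4-.5+280,(v+.5)/4-.5+195); B=lambda u,v:((u+.5)/6-.5+245,(v+.5)/6-.5+180)
    m=1e-3
    pts=[(a,A(68,130),(-52,-19,103)),(a,A(236,158),(53,-33,102)),(a,A(53,83),(-64,14,102)),(a,A(238,88),(54,14,102)),
     (a,A(572,3),(254,None,160)),(a,A(735,8),(356,None,160)),
     (b,B(150,80),(-52,-19,103)),(b,B(257,225),(53,-33,102)),(b,B(362,180),(54,-14+28,102)),(a,A(155,179),(None,)),(b,B(150,208),(None,))]
    def f(p):
        r=[]
        for c,uv,q in pts:
            if q[0] is None: continue
            if q[1] is None:
                w=at_z(c,*uv,q[2]*m); d=w[:2]-p[:2]; r+=[400*(np.dot(d,[np.cos(p[2]),np.sin(p[2])])-q[0]*m)];continue
            r+=list(proj(c,T(p,np.array(q)*m))-uv)
        return np.array(r)
    s=least_squares(f,[.5,.1,-1.57],loss='soft_l1'); print(s.x,'\n',f(s.x)); np.save('p.npy',s.x)
    p=s.x
    for nm,q in dict(lever=(10-3,-30-19,85),pivot=(10,-27,85),paddle_front=(53,-33,85),handle=(0,0,85)).items(): 
        w=T(p,np.array(q)*m); print(nm,w,proj(a,w),proj(b,w))
    print('lever px',A(155,179),B(150,208))
    w=at_z(a,*A(155,179),.091);d=w[:2]-p[:2];c,s_=np.cos(p[2]),np.sin(p[2]);print('lever rail',d@[c,s_],d@[-s_,c])
E
python3 fit.py
```

```text
[ 0.4891  0.1128 -1.5893] 
 [ 0.1505  0.5123 -0.3492 -0.1606 -0.4209 -0.7212 -0.2269 -1.0964  0.2414
 -0.7154 -0.5167  0.5948 -1.5093  0.0188  1.2659  1.4704]
lever [0.44   0.1067 0.085 ] [319.9407 240.5185] [269.1407 216.2137]
pivot [0.4619 0.1033 0.085 ] [321.2822 231.9575] [279.1208 213.9899]
paddle_front [0.4551 0.0604 0.085 ] [337.9987 234.594 ] [286.1894 224.1575]
handle [0.4891 0.1128 0.085 ] [317.606  221.4369] [288.1179 208.5144]
lever px (318.375, 239.375) (269.5833333333333, 214.25)
lever rail 0.0029869476022576654 -0.04664049349612063
```

{"method": "jog_arm", "body": {"targets": [0,-1.9,2.1,3.5,0,0,100,0,-4.9,5.4,9,0,0,100,0,-8.6,9.6,16,0,0,100,0,-12.4,13.7,23,0,0,100,0,-16.1,17.9,30,0,0,100,0,-19.9,22,37,0,0,100,0,-23.3,25.8,43.5,0,0,100,0,-26.3,29.1,49,0,0,100]}}

```text
clock: 1.1
position: [0.4196, 0.2785, 0.2225]
orientation: [0.951, 1.353, -0.951]
contact_force: [0.5, 1.3, -0.8]
gripper_width: 0.998
```

```bash
cat > go.py <<'E'
from fit import *
import sys
np.set_printoptions(precision=3,suppress=True)
def rel(x,y,z):
    "shift (cm, deg) in tool axes to TCP at rail x,y (mm), height z, jaws along rail y"
    p=np.load('p.npy'); o=readout.get_obs(); M=R.from_rotvec(o['orientation']); 
    w=T(p,np.array([x,y,z])*1e-3); c,s=np.cos(p[2]),np.sin(p[2])
    G=np.column_stack([[0,0,-1],[-s,c,0],np.cross([0,0,-1],[-s,c,0])])
    print('now rail',railpos(o),'w',o['gripper_width'],'F rail',np.array([[c,s,0],[-s,c,0],[0,0,1]])@o['contact_force'],'t',o['clock'])
    print('shift',M.inv().apply(w-o['position'])*100,'turn',np.degrees((M.inv()*R.from_matrix(G)).as_rotvec()))
def railpos(o):
    p=np.load('p.npy'); d=o['position']-[p[0],p[1],0]; c,s=np.cos(p[2]),np.sin(p[2]); return np.array([c*d[0]+s*d[1],-s*d[0]+c*d[1],d[2]])*1000
if __name__=='__main__': rel(*map(float,sys.argv[1:4]))
E
python3 go.py -18 6 150
```

```text
now rail [-164.435  -72.558  222.529] w 0.9977784023347349 F rail [-1.299  0.47  -0.791] t 1.1
shift [ 7.254  2.131 16.48 ] turn [20.851  0.011  0.017]
```

{"method": "jog_arm", "body": {"targets": [0,0.7,5,6,0,0,100,1,1.3,10,13,0,0,100,3,1.9,14,18.5,0,0,100,5,2.1,16,21,0,0,100,7.2,2.1,16.5,21,0,0,100,7.2,2.1,16.5,21,0,0,100]}}

```text
clock: 1.85
position: [0.4942, 0.1319, 0.1493]
orientation: [1.219, 1.202, -1.226]
contact_force: [0.0, -1.1, -0.1]
gripper_width: 1.004
```

```bash
python3 go.py -18 6 68
python3 - <<'E'
from h import *
a=cam('top');b=cam('side')
s=lambda im,u0,v0,u1,v1,f:cv2.resize(im[v0:v1,u0:u1],None,fx=f,fy=f,interpolation=cv2.INTER_CUBIC)
save(np.hstack([s(a['img'],280,170,380,270,4),s(b['img'],230,150,330,250,4)]),'h1.png')
E
```

```text
now rail [-19.217   4.673 149.259] w 1.0042293668880615 F rail [ 1.112  0.039 -0.073] t 1.85
shift [8.126 0.159 0.106] turn [0.044 0.111 0.188]
```

View pics/h1.png

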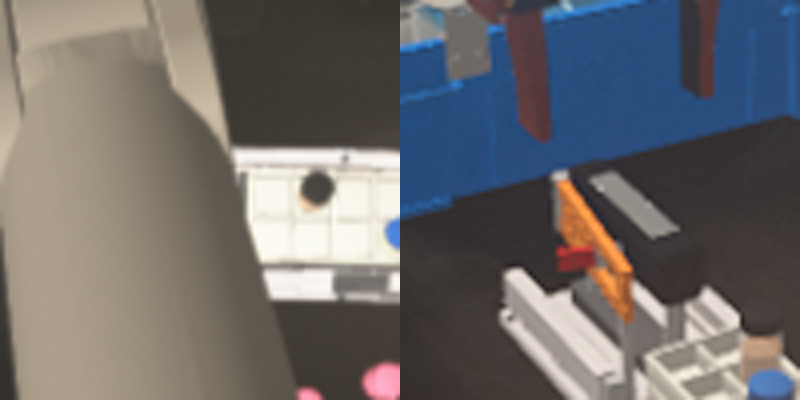

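Run:
```python
from fit import *
from go import railpos
b=load('side');p=np.load('p.npy');r=railpos(readout.get_obs())
for s in(-1,1):
  for dx in(-10,10):
    for dy in(44,57.5):
      q=proj(b,T(p,(r+[dx,s*dy,0])*1e-3)); print(s,dx,dy,(q-[230,150])*4+[400,0])
crop(b,255,150,335,210,10,'h2.png')
```

```text
-1 -10 44 [536.902 120.408]
-1 -10 57.5 [513.497 126.609]
-1 10 44 [553.794 135.573]
-1 10 57.5 [530.142 141.966]
1 -10 44 [682.507  81.83 ]
1 -10 57.5 [703.831  76.181]
1 10 44 [700.834  95.827]
1 10 57.5 [722.353  90.01 ]
```

View pics/h2.png

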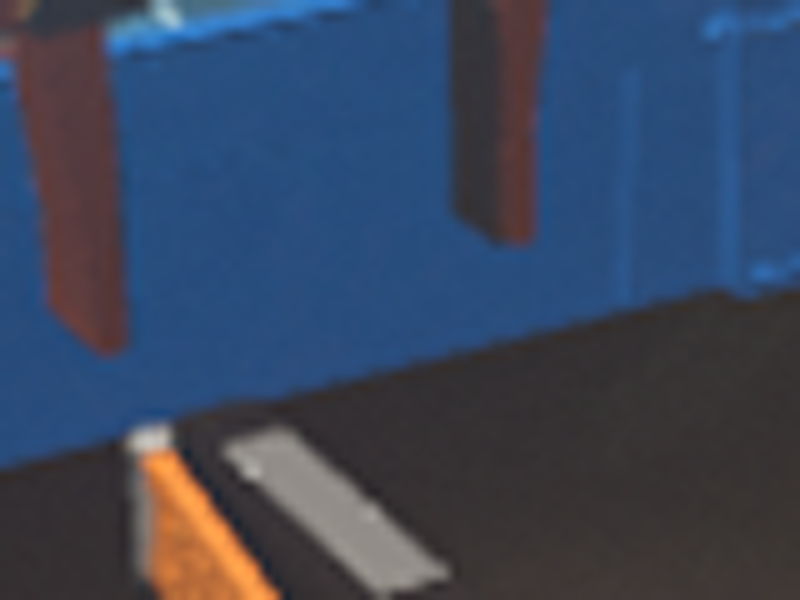

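{"method": "jog_arm", "body": {"targets": [2,0.1,-0.4,0,0,0,100,4,0.1,-0.4,0,0,0,100,6,0.1,-0.4,0,0,0,100,8,0.1,-0.4,0,0,0,100,8,0.1,-0.4,0,0,0,100]}}

```text
clock: 2.58
position: [0.496, 0.1374, 0.0705]
orientation: [1.22, 1.203, -1.222]
contact_force: [0.5, -0.1, 0.7]
gripper_width: 1.004
```

```bash
python3 go.py -18 6 68
python3 - <<'E'
from fit import *
from go import railpos
b=cam('side');p=np.load('p.npy');r=railpos(readout.get_obs())
for dx in(-10,10):
    for dy in(-44,-50,44):
      q=proj(b,T(p,(r+[dx,dy,0])*1e-3)); print(dx,dy,((q-[245,175])*10))
crop(b,245,175,325,235,10,'h3.png')
E
```

```text
now rail [-24.802   6.367  70.515] w 1.003589452863644 F rail [0.055 0.508 0.68 ] t 2.575
shift [ 0.252 -0.038  0.68 ] turn [0.171 0.014 0.069]
-10 -44 [209.283 364.652]
-10 -50 [184.498 372.078]
-10 44 [558.042 260.165]
10 -44 [249.972 405.5  ]
10 -50 [224.939 413.146]
10 44 [602.019 297.986]
```

View pics/h3.png

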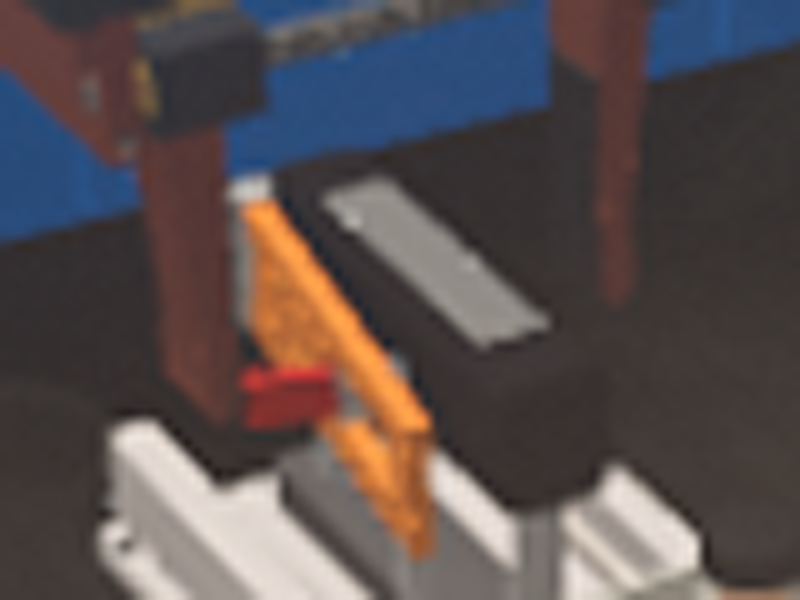

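{"method": "jog_arm", "body": {"targets": [0,0.4,0,0,0,0,100,0,0.4,0.5,0,0,0,100,0,0.4,1.0,0,0,0,100,0,0.4,1.5,0,0,0,100,0,0.4,2.0,0,0,0,100,0,0.4,2.5,0,0,0,100,0,0.4,2.5,0,0,0,100]}}

```text
clock: 3.5
position: [0.4997, 0.1114, 0.0706]
orientation: [1.222, 1.201, -1.222]
contact_force: [-1.6, 2.3, 0.6]
gripper_width: 1.003
```

```bash
python3 go.py 12 6 68
python3 - <<'E'
from h import *
b=cam('side')
crop(b,245,175,325,235,10,'h4.png')
E
```

```text
now rail [ 1.137 10.631 70.559] w 1.0033598966483086 F rail [-2.259 -1.655  0.563] t 3.5
shift [ 0.256 -0.464  1.086] turn [0.074 0.002 0.03 ]
```

View pics/h4.png

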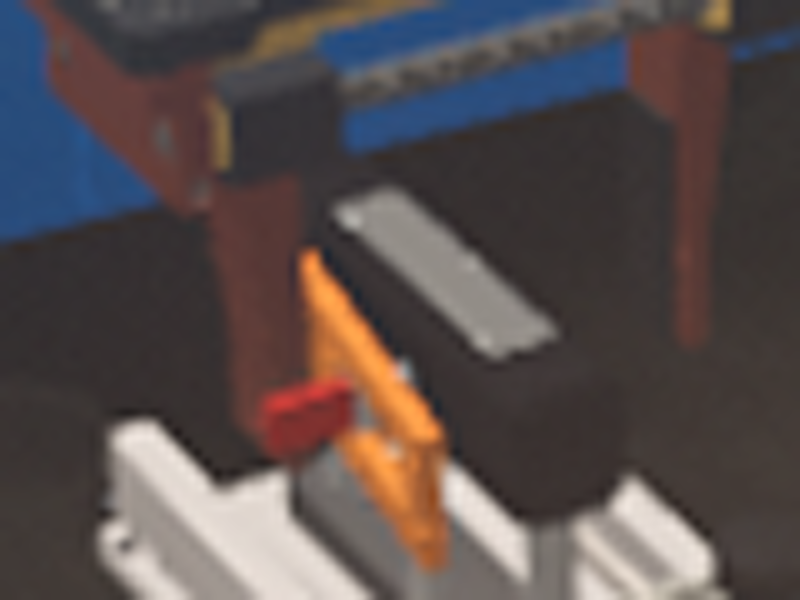

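{"method": "jog_arm", "body": {"targets": [0,0.1,0.4,0,0,0,100,0,0.2,0.8,0,0,0,100,0,0.3,1.2,0,0,0,100,0,0.4,1.6,0,0,0,100,0,0.4,1.9,0,0,0,100,0,0.4,1.9,0,0,0,100]}}

```text
clock: 4.3
position: [0.5029, 0.0934, 0.0704]
orientation: [1.221, 1.203, -1.222]
contact_force: [-3.9, 5.2, -0.1]
gripper_width: 1.0
```

```bash
python3 go.py 12 6 68
python3 - <<'E'
from h import *
b=cam('side')
crop(b,245,175,325,235,10,'h5.png')
E
```

```text
now rail [19.079 14.166 70.431] w 0.9997871020567433 F rail [-5.162 -3.954 -0.137] t 4.3
shift [ 0.245 -0.815 -0.709] turn [ 0.121 -0.049  0.094]
```

View pics/h5.png

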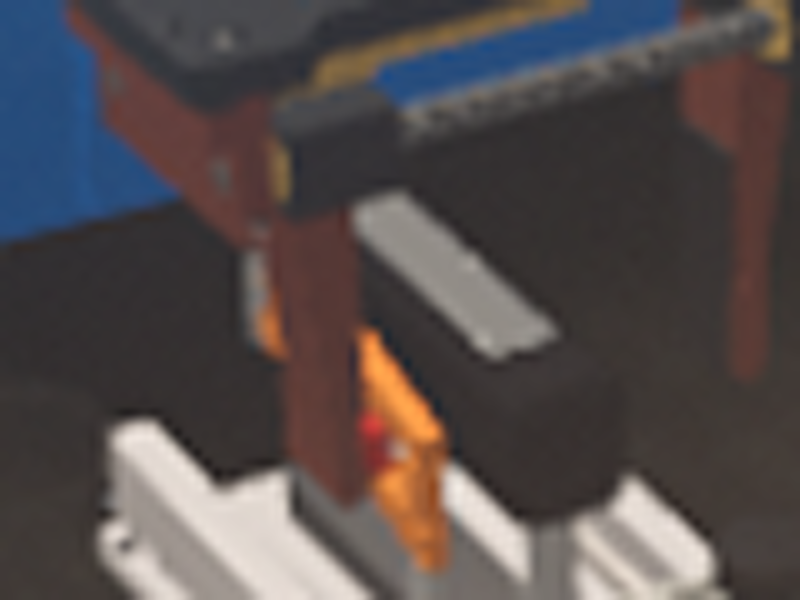

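{"method": "jog_arm", "body": {"targets": [0,0,0,0,0,0,93,0,-0.3,0,0,0,0,86,0,-0.6,0,0,0,0,79,0,-0.9,0,0,0,0,72,0,-1.2,0,0,0,0,65,0,-1.5,0,0,0,0,59,0,-1.8,0,0,0,0,59,0,-1.8,0,0,0,0,59], "force": 15}}

```text
clock: 5.35
position: [0.4855, 0.0931, 0.0706]
orientation: [1.221, 1.202, -1.221]
contact_force: [-1.7, 3.6, -0.4]
gripper_width: 0.589
```

```bash
python3 go.py 12 6 68
```

```text
now rail [19.701 -3.252 70.582] w 0.5892645900107923 F rail [-3.529 -1.789 -0.408] t 5.35
shift [ 0.258  0.927 -0.768] turn [ 0.126 -0.004  0.014]
```

{"method": "jog_arm", "body": {"targets": [0,0.1,0,0,0,0,50,0,0.2,0,0,0,0,42,0,0.3,0,0,0,0,35,0,0.3,0,0,0,0,35,0,0.3,0,0,0,0,35,0,0.3,0,0,0,0,35], "force": 30}}

```text
clock: 6.1
position: [0.4882, 0.0926, 0.0704]
orientation: [1.221, 1.202, -1.223]
contact_force: [-5.2, 1.6, -0.4]
gripper_width: 0.397
```

```bash
python3 go.py 12 6 68
python3 - <<'E'
from h import *
b=cam('side')
crop(b,245,175,325,235,10,'h6.png')
E
```

```text
now rail [20.168 -0.58  70.437] w 0.39653300795889446 F rail [-1.456 -5.234 -0.352] t 6.1
shift [ 0.243  0.659 -0.816] turn [0.084 0.024 0.065]
```

View pics/h6.png

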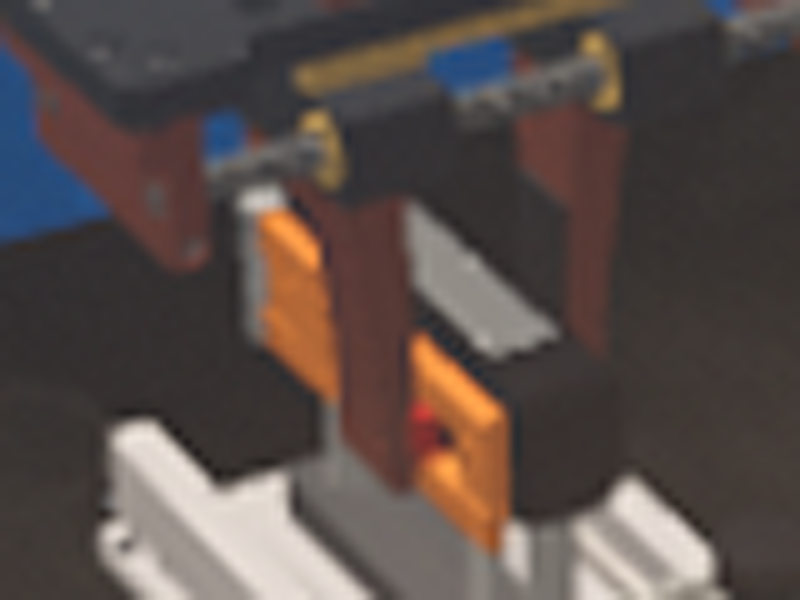

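{"method": "jog_arm", "body": {"targets": [0,0,0.3,0,0,0,32,0,0,0.8,0,0,0,32,0,0,1.4,0,0,0,32,0,0,2.0,0,0,0,32,0,0,2.6,0,0,0,32,0,0,3.2,0,0,0,32,0,0,3.7,0,0,0,32,0,0,4.0,0,0,0,32]}}

```text
clock: 7.15
position: [0.4872, 0.0526, 0.0704]
orientation: [1.221, 1.202, -1.223]
contact_force: [-6.2, 3.1, 0.5]
gripper_width: 0.402
```

```bash
python3 go.py 110 0 70
python3 - <<'E'
from h import *
b=cam('side')
crop(b,250,180,350,255,8,'h7.png')
E
```

```text
now rail [60.201 -0.789 70.436] w 0.4021911436989376 F rail [-2.934 -6.278  0.5  ] t 7.15
shift [0.044 0.072 4.98 ] turn [0.081 0.009 0.089]
```

View pics/h7.png

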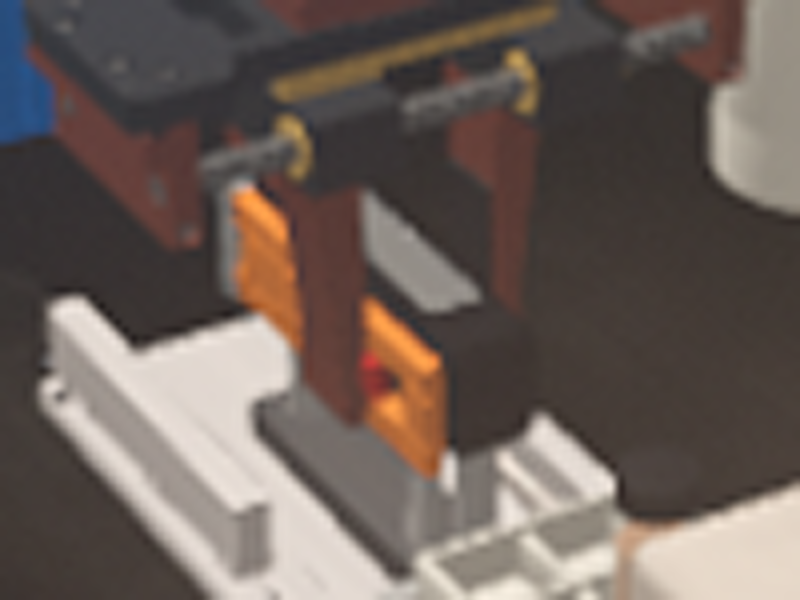

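{"method": "jog_arm", "body": {"targets": [0,0,0.4,0,0,0,32,0,0,1.0,0,0,0,32,0,0,1.7,0,0,0,32,0,0,2.4,0,0,0,32,0,0,3.1,0,0,0,32,0,0,3.8,0,0,0,32,0,0,4.3,0,0,0,32,0,0,4.6,0,0,0,32]}}

```text
clock: 8.2
position: [0.4861, 0.0065, 0.0704]
orientation: [1.221, 1.203, -1.224]
contact_force: [-6.9, 3.0, 2.0]
gripper_width: 0.403
```

{"method": "jog_arm", "body": {"targets": [0,0,0.2,0,0,0,32,0,0,0.4,0,0,0,32,0,0,0.6,0,0,0,32,0,0,0.8,0,0,0,32]}}

```text
clock: 8.7
position: [0.4859, -0.0013, 0.0704]
orientation: [1.221, 1.203, -1.223]
contact_force: [-6.4, 2.9, 2.8]
gripper_width: 0.4
```

{"method": "jog_arm", "body": {"targets": [0,0,0.2,0,0,0,32,0,0,0.4,0,0,0,32,0,0,0.6,0,0,0,32]}}

```text
clock: 9.07
position: [0.4857, -0.0073, 0.0704]
orientation: [1.221, 1.203, -1.223]
contact_force: [-7.1, 2.1, 3.9]
gripper_width: 0.399
```

{"method": "jog_arm", "body": {"targets": [0,0,0.2,0,0,0,32,0,0,0.4,0,0,0,32,0,0,0.5,0,0,0,32]}}

```text
clock: 9.45
position: [0.4856, -0.0124, 0.0704]
orientation: [1.221, 1.203, -1.224]
contact_force: [-6.5, 2.6, 2.4]
gripper_width: 0.4
```

{"method": "jog_arm", "body": {"targets": [0,0,0.2,0,0,0,32,0,0,0.4,0,0,0,32,0,0,0.5,0,0,0,32]}}

```text
clock: 9.82
position: [0.4855, -0.0174, 0.0704]
orientation: [1.221, 1.203, -1.224]
contact_force: [-7.3, 2.8, 3.8]
gripper_width: 0.4
```

{"method": "jog_arm", "body": {"targets": [0,0,0.2,0,0,0,32,0,0,0.4,0,0,0,32]}}

```text
clock: 10.07
position: [0.4854, -0.0213, 0.0704]
orientation: [1.221, 1.203, -1.224]
contact_force: [-7.3, 3.0, 3.5]
gripper_width: 0.402
```

{"method": "jog_arm", "body": {"targets": [0,0,0.2,0,0,0,32,0,0,0.4,0,0,0,32]}}

```text
clock: 10.32
position: [0.4854, -0.0218, 0.0704]
orientation: [1.222, 1.207, -1.221]
contact_force: [-7.7, 15.9, 4.2]
gripper_width: 0.399
```

{"method": "jog_arm", "body": {"targets": [0,0,-0.2,0,0,0,32,0,0,-0.2,0,0,0,60,0,0,-0.2,0,0,0,90,0,0,-0.2,0,0,0,100,0,0,-0.2,0,0,0,100,0,-0.7,-0.2,0,0,0,100,0,-1.3,-0.2,0,0,0,100,0,-1.3,-0.2,0,0,0,100]}}

```text
clock: 11.32
position: [0.4735, -0.0233, 0.0708]
orientation: [1.222, 1.2, -1.222]
contact_force: [-0.2, -0.7, 0.4]
gripper_width: 1.001
```

```bash
python3 go.py 110 0 70
```

```text
now rail [136.321 -13.121  70.786] w 1.0007294187475941 F rail [ 0.711 -0.141  0.374] t 11.325
shift [ 0.078  1.315 -2.63 ] turn [ 0.075  0.017 -0.025]
```

{"method": "jog_arm", "body": {"targets": [-3,0,0,0,0,0,100,-7,0,0,0,0,0,100,-12,0,0,0,0,0,100,-15,0,-3,0,0,0,100,-15,0,-8,0,0,0,100,-15,0,-13,0,0,0,100,-15,0,-18,0,0,0,100,-15,0,-21,0,0,0,100]}}

```text
clock: 12.32
position: [0.4773, 0.1899, 0.2208]
orientation: [1.221, 1.202, -1.219]
contact_force: [0.6, -1.0, -0.6]
gripper_width: 1.002
```

{"method": "jog_arm", "body": {"targets": [0,0,-4,0,0,0,100,0,0,-8,0,0,0,100,0,0,-11,0,0,0,100,0,0,-12,0,0,0,100]}}

```text
clock: 12.82
position: [0.4791, 0.3089, 0.2205]
orientation: [1.22, 1.202, -1.219]
contact_force: [0.1, -0.8, -0.2]
gripper_width: 0.998
```

Run:
```python
from h import *
a=cam('top');b=cam('side')
s=lambda im,u0,v0,u1,v1,w,h:cv2.resize(im[v0:v1,u0:u1],(w,h),interpolation=cv2.INTER_CUBIC)
save(np.vstack([np.hstack([s(b['img'],260,190,360,265,480,360),s(b['img'],170,130,430,370,320,360)]),s(a['img'],240,110,480,182+0,800,240) if 0 else s(a['img'],330,195,450,250,520,238) if 0 else np.hstack([s(a['img'],320,195,440,255,480,240),s(a['img'],240,110,440,300,320,240)])]),'end.png')
```

```text
(no output)
```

View pics/end.png

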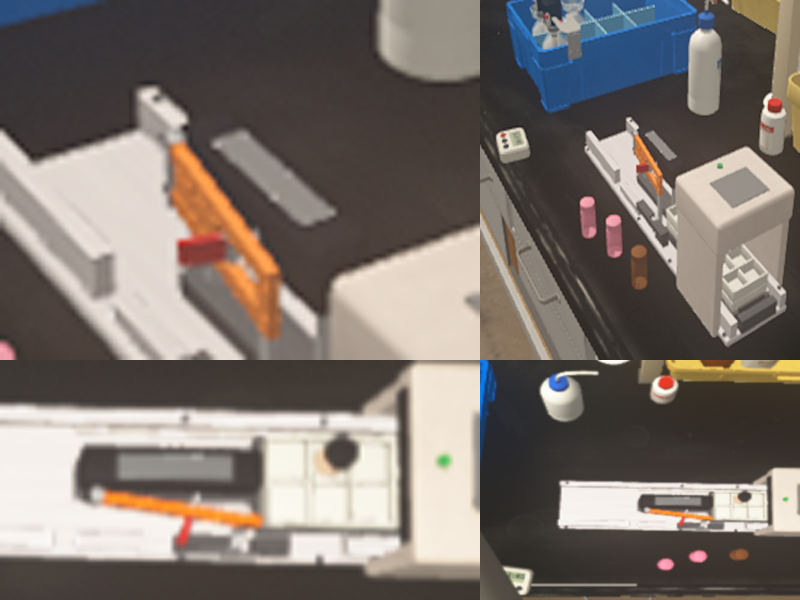

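```bash
python3 -c "
from h import *
print(ticket.finish_job())"
```

```text
the job is handed in; nothing more can be done
None
```

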